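Pull the cabin filter and hold it to the lamp

TASK

Lift the cover flap of the filter case on the car's heater-blower unit right over until it stays open, draw the used cabin filter straight up out of its slot, and hold it up on edge in front of the lit work lamp: square to the beam, centred on the lens and about a hand's breadth from it, so that the pleats can be checked against the light. Finish still holding it there, motionless and touching nothing but the gripper, and leave the lamp and the other things on the bench where they stand.

Things in the scene. Friction and masses are not known exactly. Their poses are not given: they have to be found in the camera images.
- unit: black plastic heater-blower unit out of a car, standing firmly on the bench (it does not move). Origin on the bench under the axis of the round fan scroll (170 diameter, 112 high, motor cap up to 126); x points away from the filter case, z up. The filter case is the block on the unit's -x side: x -195 to -80, y -110 to +110, flat deck 150 above the bench. An outlet duct (110 high) runs to x +160. Yaw about 0 when the case faces the robot.
- slot (a point): centre of the filter slot's mouth, on the deck of the filter case, 150 above the bench; axes as the unit's. The slot is 34 (x) by 185 (y), 108 deep, straight down; the deck beside it is flat for 38 towards -x and for 43 towards +x up to the hinge.
- cover (a joint): hinge of the domed grey cover flap over the slot, rad: 0 shut (as it starts), 2.2 fully open against its stop, leaning back over the fan. The flap (about 140 g, no latch, nearly no friction) falls shut when let go below about 1.2 and falls open by itself beyond that. It is 112 from hinge to front edge, 210 wide, 35 high, hollow, over the standing top of the filter.
- cover_hinge (a point): middle of the hinge line, along the far (+x) edge of the deck, 60 to +x of the slot centre and 150 above the bench; axes turn with the flap (x, y, z as the unit's when shut). The flap turns about the point's y axis, the lip rising and going over to +x.
- cover_lip (a point): centre of the free part of the flap's yellow thumb lip, a flat tab 32 wide (along y) and 8 thick, which juts 34 level out of the flap's front edge towards -x. This point is 132 to -x of the hinge and 10 above it when shut, 20 out from the flap's front edge; the space under the lip and at its sides is free and the wall of the case is 17 behind the point. It can be pinched across its 32 width from above or hooked from below. Axes turn with the flap.
- filter: used cabin air filter, a stiff pleated panel, 30 thick (x) by 180 wide (y) by 135 high (z), 140 to 280 g, pale plastic frame with beige pleats. Origin at the centre of its lower edge; x is normal to its pleated faces, z up. At the start it stands on edge in the slot, under the flap, its lower edge 42 above the bench, so that its top 27 stand above the deck; 2 play in thickness, 2.5 at each end.
- filter_mid (a point): centre of the filter panel, 67.5 above its lower edge; axes as the filter's.
- filter_top (a point): centre of the filter's upper edge (135 above its lower edge); the solid frame there is 30 thick and can be pinched across that thickness.
- lamp: lit work lamp, 950 g, standing loose on the bench: flat dark foot 120 (x) by 130 (y), a bracket 154 wide, and a grey flood head 36 deep, 134 wide, 100 high with a white lens, head centre 190 above the bench, top at 240. Origin at the centre of the foot's underside; it shines level along its own -x, roughly towards the robot.
- lamp_lens (a point): centre of the lamp's white lens (106 by 72), on its front face, 190 above the bench; axes as the lamp's: the beam runs along -x.
- spray_can: blue and white spray can with a red cap, 56 diameter, 170 high, standing loose; bystander. Origin at the centre of its underside.
- parts_dish: round steel parts dish with bolts, 90 diameter, 26 high, loose; bystander. Origin at the centre of its underside.
- screwdriver: green-handled screwdriver, 160 long, lying along its x, handle (up to 30 thick) towards -x, loose; bystander.
There are look-alikes about, which are no part of the job. What is shaped like the lamp but red, turquoise or yellow is not meant.

How it is judged:
By the outcome, as a careful person would: the job done as asked, in the order asked, and still so for the second after the job is handed in, while the arm keeps its last pose, push and grip.
It also fails if it takes over 58 s, if anything falls off the work surface, if the arm or the gripper's body presses on something with over 40 N, if the wrist force passes 120 N, or if a joint passes its speed limit or range.

ROBOT

A 6-joint arm with a two-finger parallel gripper is mounted at the origin on the work surface. World frame = base frame: x ahead of the robot, y to its left, z up, the work surface at z = 0. Lengths are in m, angles in rad, forces in N, time in s.
With the tool pointing down it reaches from about 0.3 to 0.85 m from the base axis. Payload 5.4 kg.
Tool frame: the origin (TCP) lies at the very end of the fingers, on their centre line; the grasp point (between the pads) lies 19 mm behind it; z points along the fingers, y is the direction in which the jaws open and shut (so a half turn about z gives the same grasp; the last joint's range is limited). The gripper opens to 85 mm and grips with 20 to 120 N. Pads are 22 mm wide; open, the fingers measure 114 mm over their backs; the gripper's body (76 mm by 85 mm) begins 54 mm behind the grasp point. The pads swing forward as they close: fully open they stand 13 mm farther back than shut.
Start: joints at [0.945, 0.158, 1.597, -0, 1.386, -0.21], TCP at [0.232, 0.526, 0.231] pointing down, gripper open.
Joint ranges: [-2.91, 2.91], [-0.94, 2.29], [0.18, 2.7], [-1.29, 4.43], [0.17, 2.64], [-3, 3]. Speed limits (rad/s): [2.57, 2.57, 3.14, 3.14, 3.14, 3.14].

INTERFACE

Orientations are given as a rotation vector (axis times angle).
In Python, from plant import read_state, snapshot, close_job gives the robot as it stands.
- The arm moves only by the shell command python3 -m pendant 'ROWS' [FORCE]. ROWS is JSON, a list of rows, each a list of 3 entries, a list of its own where there are three numbers: the turn, a rotation vector about the tool's x, y, z as a fraction of full scale, then the shift along the tool's x, y, z as a fraction of full scale, then the opening in per cent of the stroke, from 0 (shut) to 100 (fully open). In form: [[[rx, ry, rz], [x, y, z], claw], ...]. A call has 1 to 12 rows; each row shifts and turns the commanded pose from where the row before left it, along the tool's axes as they then stand; what a row does not reach is not made up. Full scale, the value 1, is 0.025 m for a shift and 5 degrees for a turn. A row lasts 1/8 s, in which the tool goes at most 62.5 mm and 10.7 degrees, less where a joint would pass 70% of its speed; a pose out of reach is approached as far as the arm can. A call with a number of a shift or a turn outside -1 to 1 is refused whole. A call with a gripper value outside its range is refused whole. The fingers move at their own pace and stop on an object; FORCE is the grip in N (left out, the last holds). Time passes only in rows, so rows that do not move let the fingers close. It gives the time, the measured TCP pose, the force and the opening at its end, in the units of the state.
- read_state(): the state, without advancing time (a new reading comes with each control period).
- snapshot(name): name is "scene" or "top"; returns a dict with "img" (384x512x3 uint8, red, green, blue), "range_z" (384x512 float32, m along the optical axis (not along the pixel's ray), 0 where there is no reading), "intrinsics" (3x3 intrinsics, pixels), "dist_coeffs" ([k1, k2, p1, p2, k3] as OpenCV has them; the pictures are not rectified), "T" (4x4, takes a point from camera to world coordinates). Camera axes: x right, y down, z forward; pixel columns grow to the right and rows downward; lengths in m; the calibration is good to about 2 mm. A picture is of the moment at which its call begins.
- close_job(): hands the job in, once; it reports no verdict.
The state is a dict: "t": time; "joints": joint angles; "dq": joint speeds; "effort": joint torques, N m; "ee_pos": TCP position; "tool_rot": TCP orientation; "force": force on the tool from outside, world axes, zero at the start; "torque": the same for the moment, N m; "gripper_width": finger opening in m.
Only numpy, scipy, OpenCV 4.12 (cv2) and the standard library are available. Lean on these libraries where they do the work, as an engineer would, in place of code of your own. Each camera call takes 0.05 s, during which the arm holds its last target.

## Working session

There is one attempt and no reset: what is moved stays moved. The work goes in short steps, Python scripts to look and compute and a shell command to move; the robot and the scene stay as the last step left them, time stands still between calls to the robot, and variables do not carry over. Pictures are saved under pics/ and viewed, and the job is handed in when it is done.

```bash
ls; mkdir -p pics; python3 - <<'E'
from plant import read_state, snapshot
import cv2, numpy as np
print(read_state())
for n in("scene","top"):
    s=snapshot(n); np.savez(f"pics/{n}0.npz",**s)
    cv2.imwrite(f"pics/{n}0.png",cv2.resize(s["img"][:,:,::-1],None,fx=1.5,fy=1.5,interpolation=cv2.INTER_CUBIC))
    print(s["intrinsics"],s["dist_coeffs"],s["T"])
E
```

```text
pics
{'t': 0.0, 'joints': array([ 9.44911144e-01,  1.59074373e-01,  1.59822162e+00, -8.46793951e-06,
        1.38619332e+00, -2.10095113e-01]), 'dq': array([ 2.36537488e-03, -8.48076363e-04, -1.04337479e-03, -6.66799070e-04,
        1.49849185e-04, -3.43709105e-05]), 'effort': array([ 2.59339195e-04, -3.96007919e+01, -3.31424689e+01, -2.34800054e-04,
        8.67248891e-03, -1.35513608e-05]), 'ee_pos': array([0.23191279, 0.52550728, 0.23030798]), 'tool_rot': array([-6.48266997e-01, -3.07319993e+00,  2.72741763e-03]), 'force': array([ 0.22536746,  0.32741717, -0.10364695]), 'torque': array([-0.02519034, -0.04356772, -0.00116943]), 'gripper_width': 0.08559767218717332}
[[390.75976294   0.         259.74986581]
 [  0.         390.75976294 189.68915813]
 [  0.           0.           1.        ]] [-0.04395769  0.          0.          0.          0.        ] [[ 0.41613453  0.63793995 -0.64796965  1.28499908]
 [ 0.90919242 -0.30302789  0.28555776 -0.19342137]
 [-0.01418417 -0.70795954 -0.70611054  0.92925305]
 [ 0.          0.          0.          1.        ]]
[[384.24441575   0.         256.63179892]
 [  0.         384.24441575 198.90379859]
 [  0.           0.           1.        ]] [-0.03436158  0.          0.          0.          0.        ] [[ 0.00892369 -0.99415867  0.10755881  0.40236347]
 [-0.99981672 -0.01069264 -0.01588092  0.14683241]
 [ 0.01693824 -0.10739738 -0.99407188  1.48262875]
 [ 0.          0.          0.          1.        ]]
```

View pics/scene0.png

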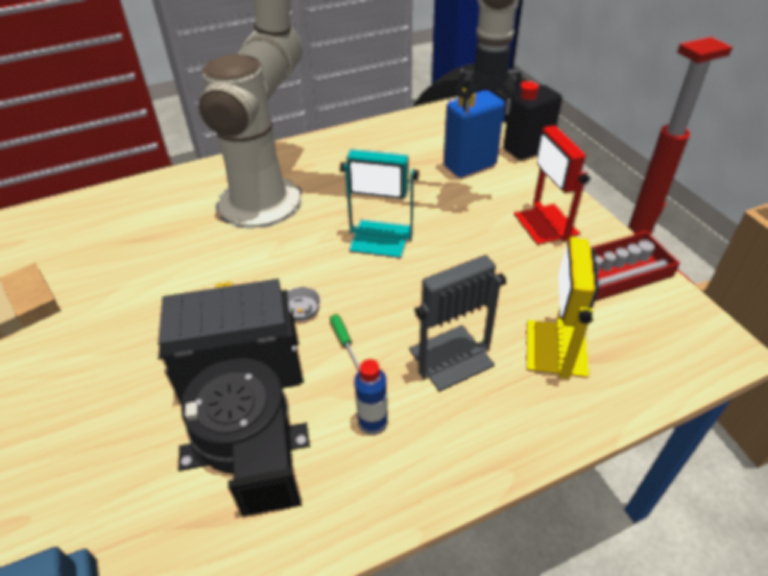

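View pics/top0.png

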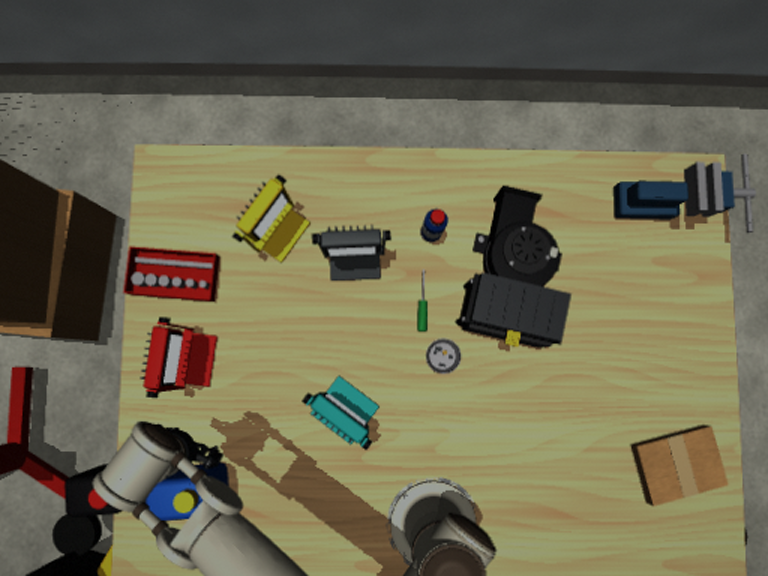

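The top view shows the case with a yellow lip at (512,338), the grey lamp at (352,250), the can at (434,225), the dish at (443,355) and the screwdriver at (422,305), all in 1.5x pixels. The red, turquoise and yellow lamps are decoys. Next I'll enlarge and measure.

```bash
cat > h.py <<'E'
import numpy as np, cv2
from scipy.spatial.transform import Rotation as R
def load(f): return dict(np.load(f))
def cloud(s):
    h,w=s["range_z"].shape
    u,v=np.meshgrid(np.arange(w),np.arange(h))
    p=np.stack([u,v],-1).reshape(-1,1,2).astype(float)
    n=cv2.undistortPoints(p,s["intrinsics"],s["dist_coeffs"]).reshape(h,w,2)
    z=s["range_z"]
    c=np.dstack([n[...,0]*z,n[...,1]*z,z])
    return c@s["T"][:3,:3].T+s["T"][:3,3]
def ray(s,u,v):
    n=cv2.undistortPoints(np.array([[[u,v]]],float),s["intrinsics"],s["dist_coeffs"]).ravel()
    return s["T"][:3,3], s["T"][:3,:3]@np.array([n[0],n[1],1])
def at_z(s,u,v,z):
    o,d=ray(s,u,v); return o+d*(z-o[2])/d[2]
def tri(s1,p1,s2,p2):
    o1,d1=ray(s1,*p1);o2,d2=ray(s2,*p2)
    A=np.stack([d1,-d2],1); k=np.linalg.lstsq(A,o2-o1,rcond=None)[0]
    a,b=o1+d1*k[0],o2+d2*k[1]; return (a+b)/2,np.linalg.norm(a-b)
def proj(s,P):
    T=np.linalg.inv(s["T"]); P=np.atleast_2d(np.asarray(P,float))
    return cv2.projectPoints(P.reshape(-1,1,3),cv2.Rodrigues(T[:3,:3])[0],T[:3,3],s["intrinsics"],s["dist_coeffs"])[0].reshape(-1,2)
def crop(s,u0,v0,u1,v1,f,name):
    im=cv2.resize(s["img"][v0:v1,u0:u1,::-1],None,fx=f,fy=f,interpolation=cv2.INTER_CUBIC); cv2.imwrite(name,im)
E
python3 - <<'E'
from h import *
t=load("pics/top0.npz"); s=load("pics/scene0.npz")
crop(t,200,110,400,260,4,"pics/t_crop.png")
crop(s,90,170,240,350,3.3,"pics/s_crop.png")
crop(s,260,150,360,270,5,"pics/s_lamp.png")
for n,c in(("top",cloud(t)),("scene",cloud(s))):
    z=c[...,2]
    # table check
    m=(abs(z)<.02); print(n,m.sum(),np.median(z[m]))
    m=(z>.14)&(z<.2)&(c[...,0]>.25)&(c[...,0]<.75)&(c[...,1]>-.4)&(c[...,1]<0.0)
    P=c[m]; print(n,m.sum(),P.min(0),P.max(0),np.percentile(P[:,2],[5,25,50,75,95]))
    (cx,cy),(w,h),a=cv2.minAreaRect(P[:,:2].astype(np.float32)); print(cx,cy,w,h,a)
    m=(z>.15)&(z<.26)&(c[...,0]>.4)&(c[...,0]<.8)&(c[...,1]>.05)&(c[...,1]<.33)
    P=c[m]; print("lamp",m.sum(),P.min(0),P.max(0))
    m2=(z>.225)&m; P=c[m2]; print(len(P),P.mean(0)); print(cv2.minAreaRect(P[:,:2].astype(np.float32)))
E
```

```text
top 92723 0.00022246404659154173
top 2394 [ 0.44053658 -0.29807996  0.1400979 ] [ 7.47152227e-01 -9.92141189e-05  1.94133541e-01] [0.15044154 0.18187865 0.18449262 0.18644593 0.18919385]
0.5640140175819397 -0.12209437787532806 0.3971652388572693 0.18082740902900696 57.32914733886719
lamp 756 [0.64726174 0.11936682 0.15104568] [0.70533954 0.2931777  0.24664284]
511 [0.67109118 0.204838   0.23761901]
((0.6766977310180664, 0.20590542256832123), (0.05156753957271576, 0.132628932595253), 3.531745672225952)
scene 95663 0.0020421933138269344
scene 3814 [ 0.4414995  -0.30800329  0.14004759] [ 7.49765398e-01 -1.67699125e-04  1.93668026e-01] [0.14919819 0.17223952 0.18621836 0.18758202 0.18925501]
0.5713114738464355 -0.11851239204406738 0.3880501985549927 0.18864530324935913 57.29399871826172
lamp 1837 [0.65332412 0.11531501 0.1500442 ] [0.70649581 0.29542078 0.24533695]
744 [0.68127044 0.20016206 0.2382137 ]
((0.679560124874115, 0.20350155234336853), (0.047681402415037155, 0.13371819257736206), 2.7330222129821777)
```

View pics/t_crop.png

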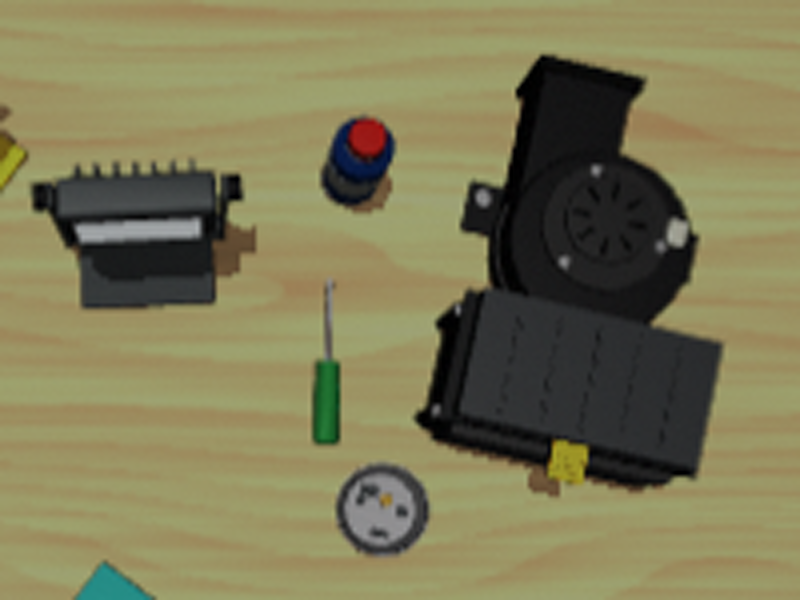

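View pics/s_crop.png

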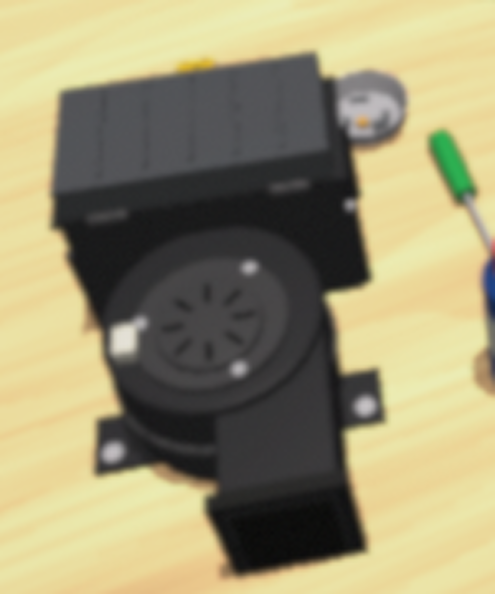

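View pics/s_lamp.png

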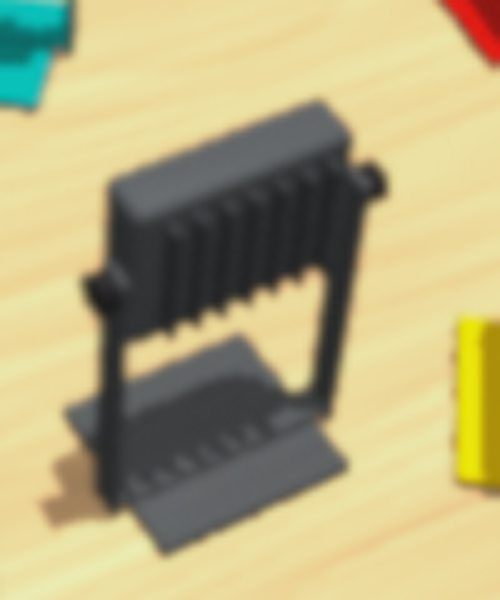

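```bash
python3 - <<'E'
from h import *
t=load("pics/top0.npz"); s=load("pics/scene0.npz")
T=lambda x,y:(200+x/4-.375,110+y/4-.375); S=lambda x,y:(90+x/3.3-.35,170+y/3.3-.35)
C={"A hinge+y":((475,292),(325,153)),"B front+y":((458,433),(317,53)),"C hinge-y":((722,342),(52,192)),"D front-y":((697,478),(62,92))}
for k,(a,b) in C.items(): print(k,*tri(t,T(*a),s,S(*b)))
for n,i in(("top",t),("scene",s)):
    c=cloud(i);z=c[...,2]
    m=(z>.172)&(z<.2)&(c[...,0]>.3)&(c[...,0]<.7)&(c[...,1]>-.36)&(c[...,1]<-.02)
    k,l,st,_=cv2.connectedComponentsWithStats(m.astype(np.uint8)); j=1+st[1:,4].argmax(); P=c[l==j]
    r=cv2.minAreaRect(P[:,:2].astype(np.float32)); print(n,len(P),r,np.median(P[:,2])); print(cv2.boxPoints(r))
    # yellow lip
    hsv=cv2.cvtColor(i["img"],cv2.COLOR_RGB2HSV)
    my=(hsv[...,0]>20)&(hsv[...,0]<35)&(hsv[...,1]>170)&(c[...,0]>.3)&(c[...,0]<.6)&(c[...,1]>-.3)&(c[...,1]<0)
    k,l,st,ce=cv2.connectedComponentsWithStats(my.astype(np.uint8)); 
    j=1+st[1:,4].argmax(); P=c[l==j]; print("lip",len(P),P.mean(0),P.min(0),P.max(0),ce[j],cv2.minAreaRect(P[:,:2].astype(np.float32)))
    # lens (white) 
    m=(hsv[...,1]<60)&(hsv[...,2]>150)&(c[...,0]>.6)&(c[...,0]<.75)&(c[...,1]>.1)&(c[...,1]<.3)
    print("lens",m.sum(),c[m].mean(0) if m.any() else None)
    if m.any(): print(c[m].min(0),c[m].max(0))
print(tri(t,T(609,220),s,S(210,320)))
E
```

```text
A hinge+y [ 0.6017454  -0.09087307  0.17405544] 0.008202480942486188
B front+y [ 0.48199942 -0.06929669  0.16827024] 0.0060200992375109745
C hinge-y [ 0.56030997 -0.2964257   0.18632389] 0.001465094684458831
D front-y [ 0.44435706 -0.27415311  0.17634393] 0.00359787311407416
top 2045 ((0.5297828316688538, -0.1844002902507782), (0.21273444592952728, 0.11350766569375992), 77.41610717773438) 0.18501192983273862
[[ 0.45121822 -0.27584746]
 [ 0.5619992  -0.30057725]
 [ 0.6083474  -0.09295312]
 [ 0.49756646 -0.06822333]]
lip 89 [ 0.4576149  -0.16803656  0.16322364] [ 0.44053658 -0.20735195  0.06692942] [ 0.47492831 -0.15048551  0.17235688] [341.58426966 225.04494382] ((0.4549218416213989, -0.17894086241722107), (0.05546592175960541, 0.03242803364992142), 76.70542907714844)
lens 83 [0.65103029 0.20281047 0.18492445]
[0.6476256  0.15324575 0.15642244] [0.65469442 0.25435984 0.21096962]
scene 2861 ((0.5302848219871521, -0.18414312601089478), (0.21033519506454468, 0.11939927190542221), 77.51752471923828) 0.1869305282008329
[[ 0.44926533 -0.27392125]
 [ 0.5658423  -0.29972833]
 [ 0.6113043  -0.094365  ]
 [ 0.49472737 -0.06855792]]
lip 11 [ 0.45155591 -0.16456525  0.16717118] [ 0.44711721 -0.17459935  0.16432541] [ 0.45637041 -0.15336344  0.17013481] [148.72727273 189.36363636] ((0.4522170126438141, -0.16423670947551727), (0.023082882165908813, 0.004717119503766298), 61.649715423583984)
lens 2 [0.66138386 0.20886416 0.24170428]
[0.65846362 0.15283902 0.2413834 ] [0.6643041  0.26488929 0.24202517]
(array([ 0.67771154, -0.21676181,  0.12514857]), np.float64(0.0021742718390665933))
```

```bash
python3 - <<'E'
from h import *
t=load("pics/top0.npz"); s=load("pics/scene0.npz")
hsv=cv2.cvtColor(t["img"],cv2.COLOR_RGB2HSV)
c=cloud(t); m=(hsv[...,1]<60)&(hsv[...,2]>150)&(c[...,0]>.6)&(c[...,0]<.75)&(c[...,1]>.1)&(c[...,1]<.3)
P=c[m]; q=P.mean(0); u,w,vt=np.linalg.svd(P-q); print("lens normal",vt[2],w, "yaw deg",np.degrees(np.arctan2(vt[2][1],vt[2][0])),"mid yz",(P.min(0)+P.max(0))/2)
A=np.c_[P[:,1]-q[1],np.ones(len(P))]; k=np.linalg.lstsq(A,P[:,0],rcond=None)[0]; print("slope yaw",-np.degrees(np.arctan(k[0])))
# yaw from head top in both views, foot rects
for n,i in(("top",t),("scene",s)):
    c=cloud(i);z=c[...,2];h=cv2.cvtColor(i["img"],cv2.COLOR_RGB2HSV)
    m=(z>-.003)&(z<.025)&(c[...,0]>.55)&(c[...,0]<.78)&(c[...,1]>.1)&(c[...,1]<.3)&(h[...,1]<90)&(h[...,2]<110)
    kk,l,st,ce=cv2.connectedComponentsWithStats(m.astype(np.uint8)); j=1+st[1:,4].argmax(); Q=c[l==j]
    print(n,"foot",len(Q),cv2.minAreaRect(Q[:,:2].astype(np.float32)))
    m=(z>.23)&(z<.26)&(c[...,0]>.6)&(c[...,0]<.78)&(c[...,1]>.1)&(c[...,1]<.3)
    Q=c[m]; print(n,"headtop",len(Q),cv2.minAreaRect(Q[:,:2].astype(np.float32)),np.median(Q[:,2]))
    m=(z>.09)&(z<.2)&(c[...,0]>.5)&(c[...,0]<.8)&(c[...,1]>.0)&(c[...,1]<.11)
    print(n,"can",np.median(c[m],0),c[m].max(0),c[m].min(0))
    m=(z>.118)&(z<.135)&(c[...,0]>.6)&(c[...,0]<.8)&(c[...,1]>-.32)&(c[...,1]<-.1)
    Q=c[m];print("cap",len(Q),cv2.minEnclosingCircle(Q[:,:2].astype(np.float32)))
    m=(z>.15)&(z<.27)&(c[...,0]>.15)&(c[...,0]<.5)&(c[...,1]>.05)&(c[...,1]<.3)
    print("turq",c[m].min(0) if m.any() else 0,c[m].max(0) if m.any() else 0)
R0=R.from_rotvec([-6.48266997e-01, -3.07319993e+00,  2.72741763e-03]);print(R0.as_matrix().round(3))
# lens corners in enlarged crop
crop(t,205,140,265,190,12,"pics/t_lamp.png")
E
```

```text
lens normal [0.99822399 0.0595536  0.00149727] [0.27034964 0.13055276 0.00468393] yaw deg 3.4141940638099264 mid yz [0.65116001 0.2038028  0.18369603]
slope yaw 3.4143622519179653
top foot 581 ((0.6475356817245483, 0.19827522337436676), (0.08618326485157013, 0.14789025485515594), 11.806295394897461)
top headtop 471 ((0.6758841872215271, 0.20582592487335205), (0.04979129508137703, 0.13263891637325287), 3.728394031524658) 0.23888427543550295
top can [0.73197938 0.01569528 0.14105607] [0.76675116 0.03366156 0.17618932] [7.14037317e-01 1.34376642e-05 9.06192234e-02]
cap 581 ((0.662696361541748, -0.2143532931804657), 0.07858698070049286)
turq [0.21061054 0.15506749 0.15271475] [0.33289436 0.29814111 0.24689034]
scene foot 1199 ((0.6760534644126892, 0.2031569480895996), (0.11713739484548569, 0.15188241004943848), 3.1850786209106445)
scene headtop 652 ((0.6794601082801819, 0.2034967839717865), (0.047481127083301544, 0.13371819257736206), 2.7330222129821777) 0.2410378959348038
scene can [0.75898091 0.01121234 0.14067344] [0.77168664 0.03234304 0.1754761 ] [7.15397670e-01 6.85618719e-05 9.02731879e-02]
cap 1473 ((0.6424330472946167, -0.19484278559684753), 0.10161285847425461)
turq [0.2173121  0.15273806 0.15006921] [0.33512793 0.29881982 0.24618946]
[[-0.915  0.404 -0.001]
 [ 0.404  0.915 -0.002]
 [ 0.    -0.002 -1.   ]]
```

View pics/t_lamp.png

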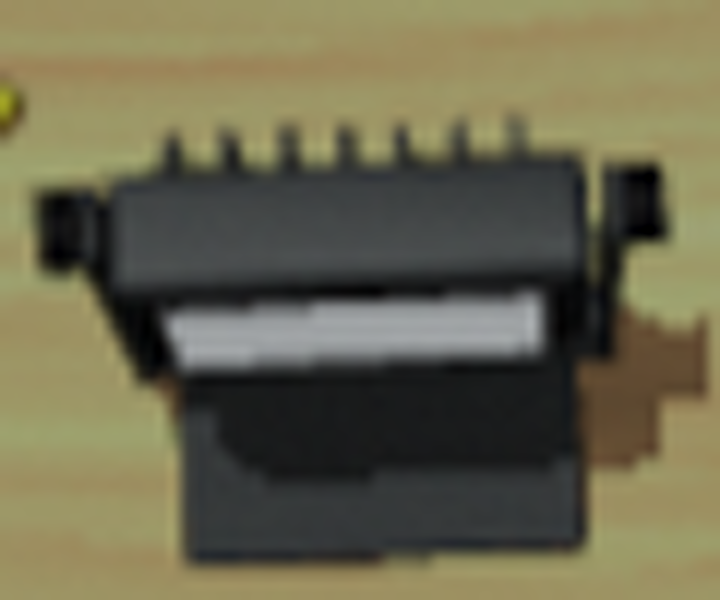

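The unit is located consistently. The cap circle is at (0.663,-0.214) and the flap rectangle implies a yaw of -12.5°, with the hinge at (0.585,-0.196) and the lip at (0.456,-0.168,0.160). The lens is at about (0.651,0.204,0.19), with a lamp yaw of about 3.3°. Now moving towards the lip.

```bash
python3 -m pendant '[[[0,0,0],[0,0,-1],100],[[0,0,0],[0,0,-1],100],[[0,0,0],[0,0,-1],100],[[0,0,0],[-0.6,-0.7,-1],100],[[0,0,0],[-0.88,-1,0],100],[[0,0,0],[-0.88,-1,0],100],[[0,0,0],[-0.88,-1,0],100],[[0,0,0],[-0.88,-1,0],100],[[0,0,0],[-0.88,-1,0],100],[[0,0,0],[-0.88,-1,0],100],[[0,0,0],[-0.88,-1,0],100],[[0,0,0],[-0.88,-1,0],100]]'
```

```text
t: 1.6
ee_pos: [0.3191, 0.2488, 0.3309]
tool_rot: [-0.648, -3.074, 0.0]
force: [0.8, -0.1, 0.3]
gripper_width: 0.0854
```

```bash
python3 -m pendant '[[[0,0,0],[-0.9,-1,0],100],[[0,0,0],[-0.9,-1,0],100],[[0,0,0],[-0.9,-1,0],100],[[0,0,0],[-0.9,-1,0],100],[[0,0,0],[-0.9,-1,0],100],[[0,0,0],[-0.9,-1,0],90],[[0,0,0],[-0.9,-1,0],90],[[0,0,0],[-0.9,-1,0],80],[[0,0,0],[-0.9,-1,0],70],[[0,0,0],[-0.9,-1,0],70],[[0,0,0],[-0.9,-1,0],70],[[0,0,-0.76],[0,0,0],70]]' && python3 -m pendant '[[[0,0,-0.75],[0,0,0],70],[[0,0,-0.75],[0,0,0],70],[[0,0,0],[0,0,0],70],[[0,0,0],[0,0,0],70]]'; python3 - <<'E'
from plant import *; from h import *
r=read_state(); M=R.from_rotvec(r["tool_rot"]).as_matrix(); print(r["ee_pos"],M.round(3),r["joints"].round(2))
d=np.array([.452,-.1666,.146])-r["ee_pos"]; print(M.T@d/.025)
E
```

```text
t: 3.1
ee_pos: [0.4345, -0.1034, 0.3305]
tool_rot: [-0.548, -3.092, -0.0]
force: [0.4, 0.6, 0.4]
gripper_width: 0.0599
t: 3.6
ee_pos: [0.4344, -0.1016, 0.3311]
tool_rot: [-0.344, -3.122, -0.0]
force: [0.0, 0.2, 0.9]
gripper_width: 0.0598
[ 0.43436811 -0.10156566  0.33108828] [[-0.976  0.218 -0.   ]
 [ 0.218  0.976  0.   ]
 [ 0.     0.    -1.   ]] [-0.5  -0.24  1.79 -0.    1.59 -1.85]
[-1.25761246 -2.38604062  7.40284079]
```

```bash
python3 -m pendant '[[[0,0,0],[-0.46,-0.8,0.5],70],[[0,0,0],[-0.4,-0.79,1],70],[[0,0,0],[-0.4,-0.8,1],70],[[0,0,0],[0,0,1],70],[[0,0,0],[0,0,1],70],[[0,0,0],[0,0,0.7],70],[[0,0,0],[0,0,0],70]]'; python3 - <<'E'
from plant import *; from h import *
r=read_state(); M=R.from_rotvec(r["tool_rot"]).as_matrix(); 
d=np.array([.452,-.1666,.146])-r["ee_pos"]; print(M.T@d/.025)
t=snapshot("top"); crop(t,300,160,420,260,6,"pics/t1.png")
s=snapshot("scene"); crop(s,80,80,240,240,4,"pics/s1.png")
E
```

```text
t: 4.47
ee_pos: [0.4513, -0.1667, 0.1995]
tool_rot: [-0.343, -3.12, -0.002]
force: [-0.8, 0.6, -0.1]
gripper_width: 0.0597
[-0.03161328  0.00719582  2.14116937]
```

View pics/t1.png

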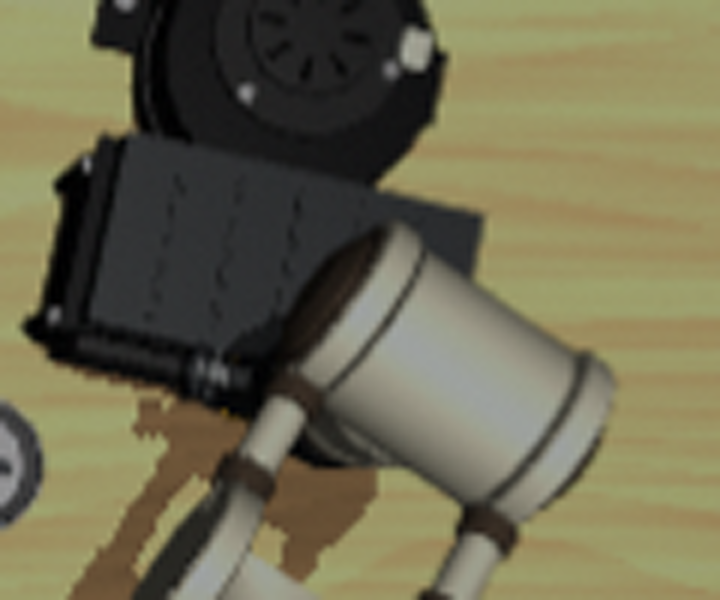

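View pics/s1.png

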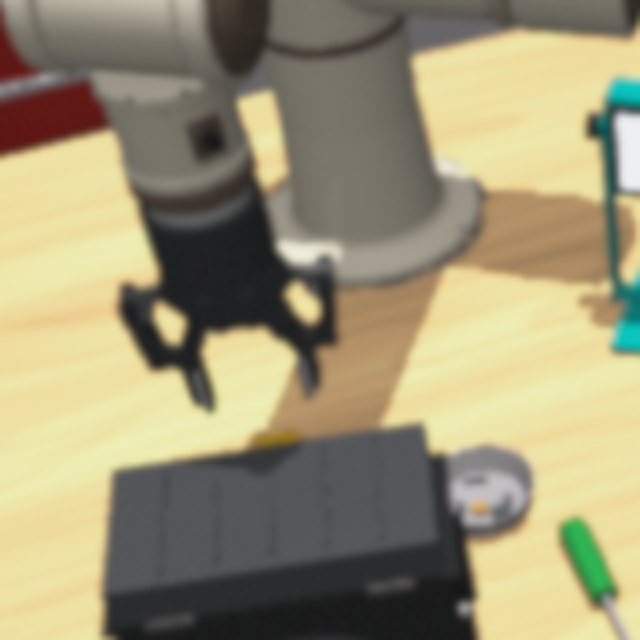

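```bash
python3 -m pendant '[[[0,0,0],[0,0,0.8],70],[[0,0,0],[0,0,0.7],70],[[0,0,0],[0,0,0.62],70],[[0,0,0],[0,0,0],70],[[0,0,0],[0,0,0],20],[[0,0,0],[0,0,0],20],[[0,0,0],[0,0,0],20],[[0,0,0],[0,0,0],20]]' 25; python3 - <<'E'
import numpy as np
r=np.hypot(.136,.010);a0=np.arctan2(.010,.136)
a=np.radians(np.arange(0,106,7))+a0
x=r*np.cos(a);z=r*np.sin(a)
print(np.degrees(a).round(1)); print(np.c_[np.diff(x),-np.diff(z)].round(5)/.025)
E
```

```text
t: 5.58
ee_pos: [0.453, -0.1661, 0.1494]
tool_rot: [0.343, 3.121, 0.003]
force: [0.6, 5.8, 4.6]
gripper_width: 0.0317
[  4.2  11.2  18.2  25.2  32.2  39.2  46.2  53.2  60.2  67.2  74.2  81.2
  88.2  95.2 102.2 109.2]
[[-0.0892 -0.66  ]
 [-0.1692 -0.644 ]
 [-0.2464 -0.6188]
 [-0.32   -0.584 ]
 [-0.3888 -0.5408]
 [-0.4516 -0.4896]
 [-0.508  -0.4308]
 [-0.5568 -0.3656]
 [-0.5972 -0.2952]
 [-0.6284 -0.22  ]
 [-0.6508 -0.142 ]
 [-0.6632 -0.0616]
 [-0.6656  0.02  ]
 [-0.6584  0.1008]
 [-0.6412  0.1804]]
```

The grip holds the lip, with the opening at 31.7 mm. Now I'll swing along the arc.

```bash
python3 -m pendant '[[[0,0,0],[-0.09,0,-0.66],20],[[0,0,0],[-0.17,0,-0.64],20],[[0,0,0],[-0.25,0,-0.62],20],[[0,0,0],[-0.32,0,-0.58],20],[[0,0,0],[-0.39,0,-0.54],20],[[0,0,0],[-0.45,0,-0.49],20]]'; python3 - <<'E'
from plant import *; from h import *
s=snapshot("scene"); crop(s,80,60,260,240,4,"pics/s2.png"); print(read_state()["torque"])
E
```

```text
t: 6.32
ee_pos: [0.4933, -0.1752, 0.2368]
tool_rot: [-0.342, -3.122, -0.002]
force: [3.3, 3.6, -5.8]
gripper_width: 0.0312
[ 0.98952345 -0.07537775 -0.03294752]
```

View pics/s2.png

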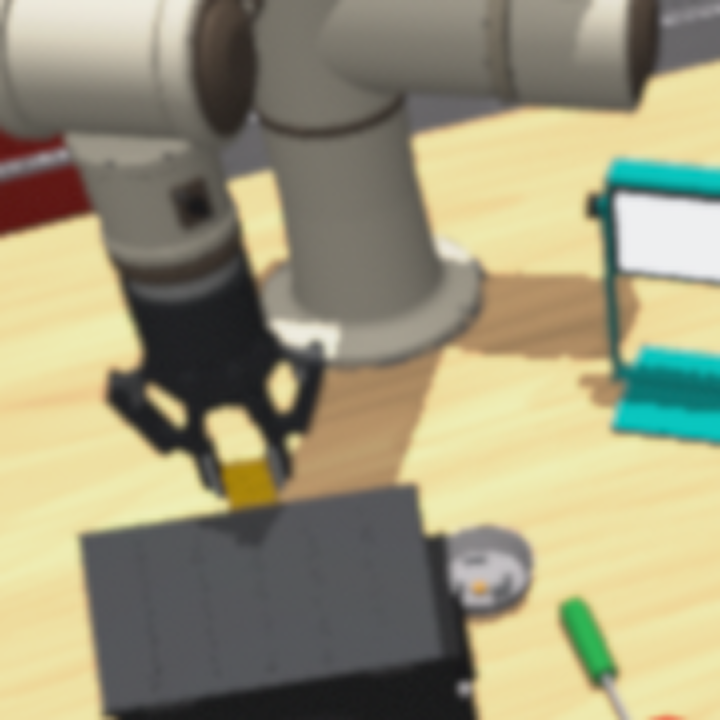

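The flap is rising with the lip still held between the pads at (248,482). I'll carry on round the arc.

```bash
python3 -m pendant '[[[0,0,0],[-0.51,0,-0.43],20],[[0,0,0],[-0.56,0,-0.37],20],[[0,0,0],[-0.6,0,-0.3],20],[[0,0,0],[-0.63,0,-0.22],20],[[0,0,0],[-0.65,0,-0.14],20],[[0,0,0],[-0.66,0,-0.06],20],[[0,0,0],[-0.67,0,0.02],20],[[0,0,0],[0,0,0],20]]'; python3 - <<'E'
from plant import *; from h import *
s=snapshot("scene"); crop(s,80,60,260,240,4,"pics/s3.png"); print(read_state()["torque"],read_state()["joints"].round(2))
E
```

```text
t: 7.38
ee_pos: [0.5984, -0.1989, 0.2751]
tool_rot: [0.341, 3.122, 0.0]
force: [1.2, 3.8, 2.8]
gripper_width: 0.0312
[ 0.72737172 -0.02221118  0.01741599] [-0.51  0.27  1.38  0.    1.49 -1.87]
```

View pics/s3.png

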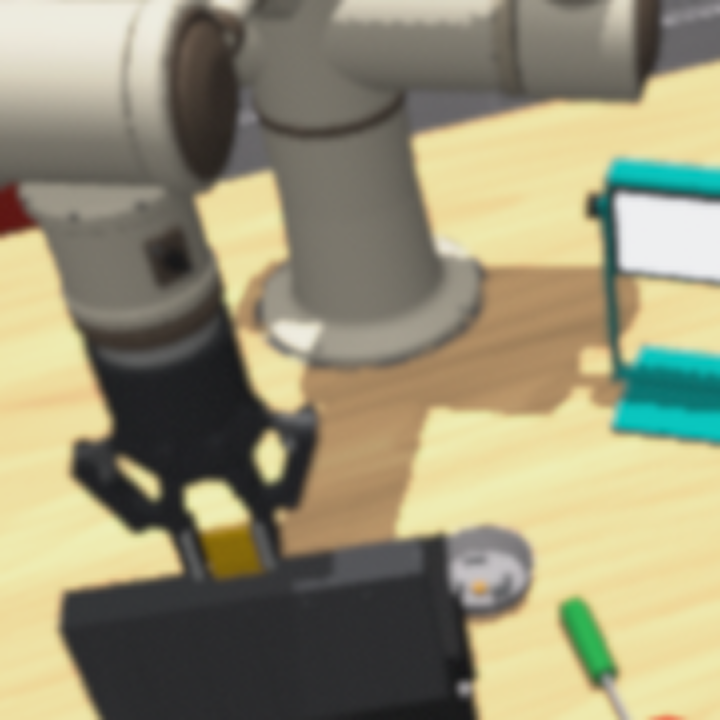

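```bash
python3 -m pendant '[[[0,0,0],[-0.66,0,0.1],20],[[0,0,0],[-0.64,0,0.18],20],[[0,0,0],[-0.61,0,0.26],20],[[0,0,0],[0,0,0],20],[[0,0,0],[0,0,0],70],[[0,0,0],[0,0,0],70],[[0,0,0],[0,0,-0.6],70],[[0,0,0],[0,0,-1],70],[[0,0,0],[0,0,-1],70]]'; python3 - <<'E'
from plant import *; from h import *
s=snapshot("scene"); crop(s,60,80,240,260,4,"pics/s4.png")
t=snapshot("top"); crop(t,300,120,420,250,5,"pics/t4.png")
E
```

```text
t: 8.55
ee_pos: [0.6439, -0.2097, 0.3274]
tool_rot: [0.343, 3.122, -0.001]
force: [-0.8, -0.8, 0.3]
gripper_width: 0.0596
```

View pics/s4.png

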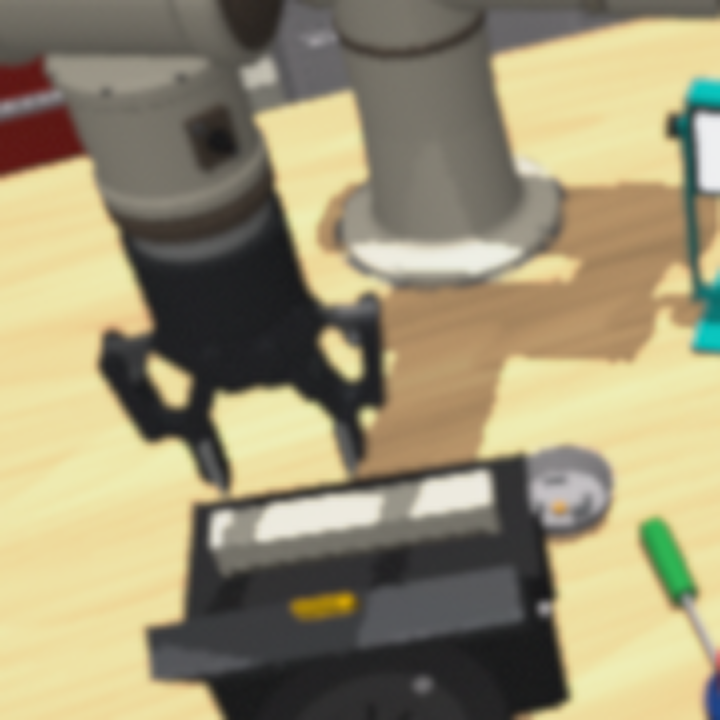

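View pics/t4.png

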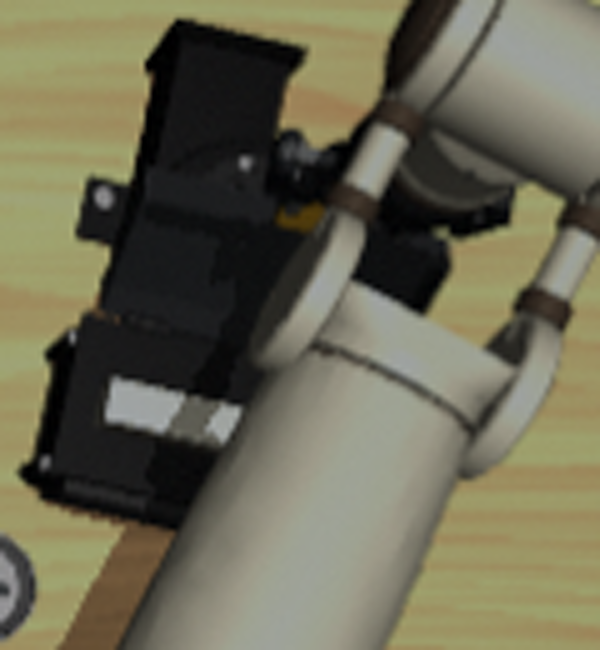

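The flap has fallen fully open, with its lip at (323,606) in the scene crop. The pale filter top shows from (210,515) to (495,490). I'll measure it from the depth and by triangulation.

```bash
python3 - <<'E'
from plant import *; from h import *
s=snapshot("scene");t=snapshot("top"); np.savez("pics/s5.npz",**s);np.savez("pics/t5.npz",**t)
for n,i in(("scene",s),("top",t)):
    c=cloud(i);z=c[...,2];h=cv2.cvtColor(i["img"],cv2.COLOR_RGB2HSV)
    m=(z>.165)&(z<.19)&(c[...,0]>.45)&(c[...,0]<.575)&(c[...,1]>-.32)&(c[...,1]<-.05)&(h[...,1]<110)&(h[...,2]>70)
    kk,l,st,ce=cv2.connectedComponentsWithStats(m.astype(np.uint8)); j=1+st[1:,4].argmax(); P=c[l==j]
    r=cv2.minAreaRect(P[:,:2].astype(np.float32)); print(n,len(P),r,np.percentile(P[:,2],[5,50,95])); print(cv2.boxPoints(r))
# triangulate +y end corners
T=lambda x,y:(300+x/5-.4,120+y/5-.4); S=lambda x,y:(60+x/4-.375,80+y/4-.375)
print(tri(t,T(115,378),s,S(493,503)),tri(t,T(106,414),s,S(489,472)))
r=read_state();M=R.from_rotvec(r["tool_rot"]).as_matrix(); print(M.T@(np.array([.526,-.183,.154])-r["ee_pos"])/.025)
E
```

```text
scene 819 ((0.5280578136444092, -0.18403588235378265), (0.18008778989315033, 0.0348372682929039), 76.52397918701172) [0.16704638 0.17836312 0.18112309]
[[ 0.49013507 -0.26754144]
 [ 0.52401316 -0.27565986]
 [ 0.56598055 -0.10053033]
 [ 0.53210247 -0.09241191]]
top 222 ((0.5360159277915955, -0.13971354067325592), (0.08959384262561798, 0.029856082051992416), 77.05305480957031) [0.17246281 0.17691871 0.18138949]
[[ 0.5114307  -0.18002702]
 [ 0.54052776 -0.18671624]
 [ 0.5606012  -0.09940006]
 [ 0.5315041  -0.09271084]]
(array([ 0.55950374, -0.09854336,  0.17642261]), np.float64(0.004336567317057568)) (array([ 0.53406425, -0.09238385,  0.17929044]), np.float64(0.0026735736029975888))
[4.8548555  0.02020286 6.87964245]
```

```bash
python3 -m pendant '[[[0,0,0],[0.9,0,0],70],[[0,0,0],[1,0,0],70],[[0,0,0],[1,0,0],70],[[0,0,0],[1,0,0],70],[[0,0,0],[0.95,0,0],70],[[0,0,1],[0,0,0],70],[[0,0,1],[0,0,0],70],[[0,0,1],[0,0,0],70],[[0,0,1],[0,0,0],70],[[0,0,1],[0,0,0],70],[[0,0,1],[0,0,0],70],[[0,0,1],[0,0,0],70]]' && python3 -m pendant '[[[0,0,1],[0,0,0.3],70],[[0,0,1],[0,0,0.3],70],[[0,0,1],[0,0,0.3],70],[[0,0,1],[0,0,0.3],70],[[0,0,1],[0,0,0.3],70],[[0,0,1],[0,0,0.3],70],[[0,0,1],[0,0,0.3],70],[[0,0,1],[0,0,0.3],70],[[0,0,1],[0,0,0.3],70],[[0,0,1],[0,0,0.3],70],[[0,0,1],[0,0,0.3],70],[[0,0,0],[0,0,0],70]]' ;  python3 - <<'E'
from plant import *; from h import *
s=snapshot("scene"); crop(s,60,80,240,260,4,"pics/s6.png")
t=snapshot("top"); crop(t,300,120,420,250,5,"pics/t6.png")
r=read_state();M=R.from_rotvec(r["tool_rot"]).as_matrix(); print(M.round(3),r["ee_pos"],r["joints"].round(2),M.T@(np.array([.526,-.1835,.154])-r["ee_pos"])/.025, np.degrees(np.arctan2(M[1,1],M[0,1])))
E
```

```text
t: 10.25
ee_pos: [0.525, -0.1828, 0.3238]
tool_rot: [-1.269, -2.871, -0.0]
force: [-0.0, 0.1, -0.6]
gripper_width: 0.0598
t: 11.75
ee_pos: [0.5246, -0.1825, 0.2409]
tool_rot: [-2.447, -1.965, 0.002]
force: [0.1, 0.3, 0.3]
gripper_width: 0.0595
[[ 0.215  0.977 -0.001]
 [ 0.977 -0.215  0.001]
 [ 0.    -0.001 -1.   ]] [ 0.52531199 -0.18293494  0.24235134] [-0.55  0.1   1.64 -0.    1.4  -0.34] [-0.01759881  0.03640968  3.53400151] -12.437147127033244
```

View pics/s6.png

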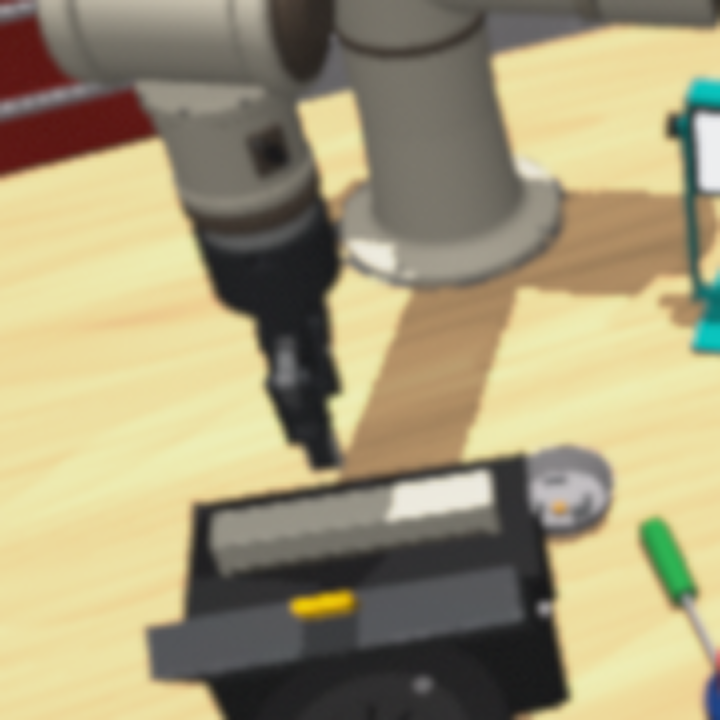

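```bash
python3 -m pendant '[[[0,0,0],[0,0.03,1],65],[[0,0,0],[0,0,1],65],[[0,0,0],[0,0,0.7],65],[[0,0,0],[0,0,0.5],65],[[0,0,0],[0,0,0.35],65],[[0,0,0],[0,0,0],65]]' 60 ;  python3 - <<'E'
from plant import *; from h import *
s=snapshot("scene"); crop(s,60,80,240,260,4,"pics/s7.png")
E
```

```text
t: 12.6
ee_pos: [0.5263, -0.1832, 0.154]
tool_rot: [-2.45, -1.966, 0.0]
force: [0.5, -0.4, 0.3]
gripper_width: 0.0558
```

View pics/s7.png

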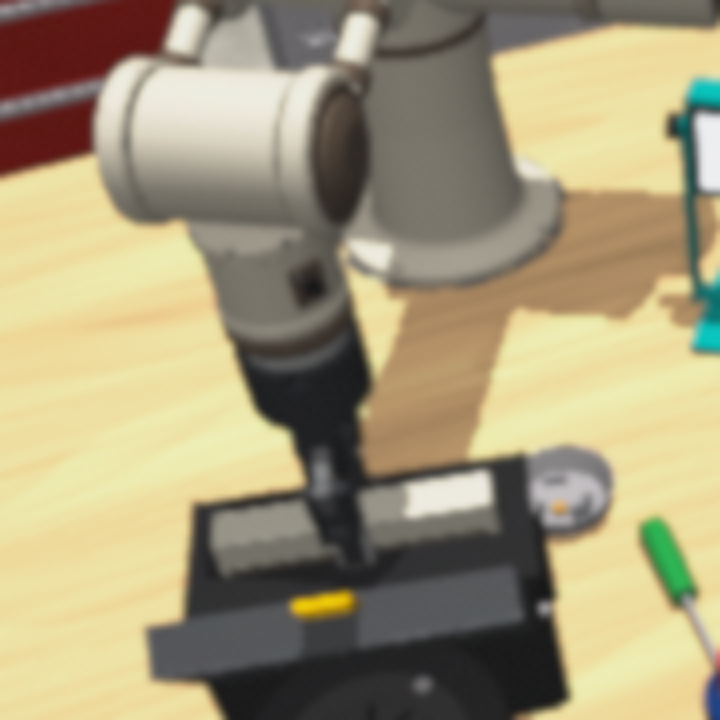

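```bash
python3 -m pendant '[[[0,0,0],[0,0,0],10],[[0,0,0],[0,0,0],10],[[0,0,0],[0,0,0],10],[[0,0,0],[0,0,0],10],[[0,0,0],[0,0,-0.2],10],[[0,0,0],[0,0,-0.5],10],[[0,0,0],[0,0,-0.5],10]]' 70
```

```text
t: 13.52
ee_pos: [0.5262, -0.1831, 0.1847]
tool_rot: [-2.45, -1.965, 0.001]
force: [0.3, 0.4, -1.8]
gripper_width: 0.0287
```

```bash
python3 -m pendant '[[[0,0,0],[0,0,-0.7],10],[[0,0,0],[0,0,-0.7],10],[[0,0,0],[0,0,-0.7],10],[[0,0,0],[0,0,-0.7],10],[[0,0,0],[0,0,-0.7],10],[[0,0,0],[0,0,-0.7],10],[[0,0,0],[0,0,-0.4],10],[[0,0,0],[0,0,0],10]]' ;  python3 - <<'E'
from plant import *; from h import *
s=snapshot("scene"); crop(s,60,40,260,240,4*.9,"pics/s8.png")
t=snapshot("top"); np.savez("pics/s8.npz",**s); np.savez("pics/t8.npz",**t)
r=read_state();M=R.from_rotvec(r["tool_rot"]).as_matrix(); print(r["ee_pos"],r["force"],r["torque"],r["gripper_width"])
yl=np.radians(3.3); lens=np.array([.651,.204,.19]); mid=lens-.1*np.array([np.cos(yl),np.sin(yl),0]); print(mid)
print(M.T@(mid-r["ee_pos"])/.025, np.degrees(np.arctan2(M[1,1],M[0,1])))
E
```

```text
t: 14.52
ee_pos: [0.5268, -0.1835, 0.3002]
tool_rot: [2.449, 1.965, 0.001]
force: [-0.8, -0.3, -3.1]
gripper_width: 0.0288
[ 0.52619949 -0.18316212  0.29863125] [-0.14900558  0.05022973 -3.24817658] [ 0.02845473 -0.03176815 -0.01019323] 0.02880771676340781
[0.55116582 0.1982436  0.19      ]
[15.10821263 -2.32810885  4.35348665] -12.522989743232413
```

View pics/s8.png

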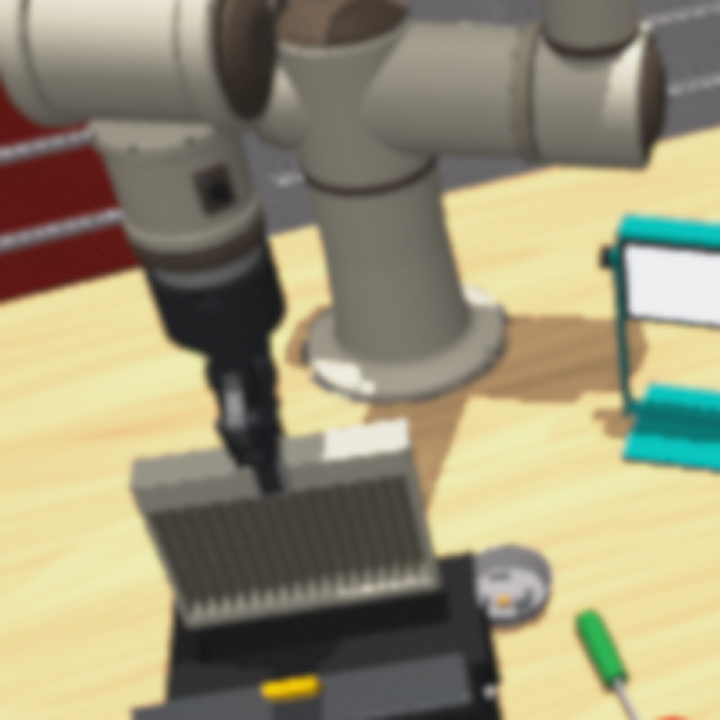

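The filter is clear of the slot and upright (lower edge at about 0.187). Now carrying it over to the lamp.

```bash
python3 -m pendant '[[[0,0,0],[0.3,-0.05,0],10],[[0,0,0],[0.6,-0.1,0],10],[[0,0,0],[0.9,-0.14,0],10],[[0,0,0],[0.95,-0.15,0],10],[[0,0,0],[0.95,-0.15,0],10],[[0,0,0],[0.95,-0.15,0],10],[[0,0,0],[0.95,-0.15,0],10],[[0,0,0],[0.95,-0.15,0],10],[[0,0,0],[0.95,-0.15,0],10],[[0,0,0],[0.95,-0.15,0],10],[[0,0,0],[0.95,-0.15,0],10],[[0,0,0],[0.95,-0.15,0],10]]' && python3 -m pendant '[[[0,0,0],[0.95,-0.15,0],10],[[0,0,0],[0.95,-0.15,0],10],[[0,0,0],[0.95,-0.15,0],10],[[0,0,0],[0.85,-0.14,0],10],[[0,0,0],[0.65,-0.1,0],10],[[0,0,0],[0.35,-0.05,0],10],[[0,0,-0.5],[0,0,0.2],10],[[0,0,-0.8],[0,0,0.4],10],[[0,0,-0.8],[0,0,0.5],10],[[0,0,-0.6],[0,0,0.5],10],[[0,0,-0.46],[0,0,0.4],10],[[0,0,0],[0,0,0],10]]';  python3 - <<'E'
from plant import *; from h import *
s=snapshot("scene"); crop(s,220,80,360,260,3.3,"pics/s9.png")
t=snapshot("top"); crop(t,190,120,300,230,5,"pics/t9.png"); np.savez("pics/s9.npz",**s); np.savez("pics/t9.npz",**t)
r=read_state();M=R.from_rotvec(r["tool_rot"]).as_matrix(); print(r["ee_pos"],r["force"],r["gripper_width"],np.degrees(np.arctan2(M[1,1],M[0,1])),M.round(3).tolist())
E
```

```text
t: 16.12
ee_pos: [0.542, 0.0801, 0.2991]
tool_rot: [-2.449, -1.967, 0.0]
force: [0.5, 0.1, -2.5]
gripper_width: 0.0288
t: 17.62
ee_pos: [0.5493, 0.1966, 0.2482]
tool_rot: [-2.157, -2.282, 0.003]
force: [-0.4, -0.9, -2.3]
gripper_width: 0.0286
[0.55011035 0.19680264 0.24967757] [-0.06828809 -0.15824076 -2.14397082] 0.028812359043041087 3.218080592317892 [[-0.056, 0.998, 0.0], [0.998, 0.056, -0.0], [-0.0, 0.0, -1.0]]
```

View pics/s9.png

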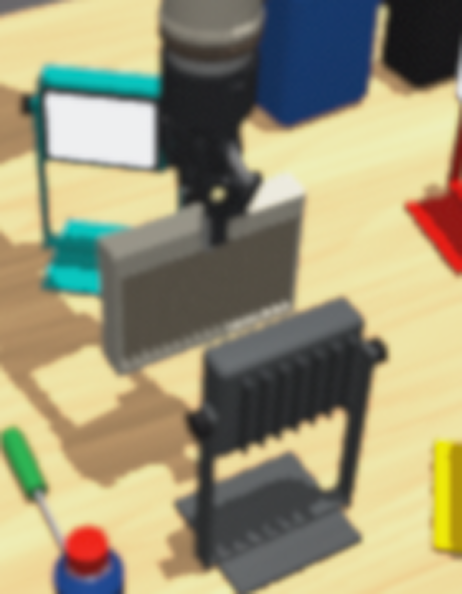

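View pics/t9.png

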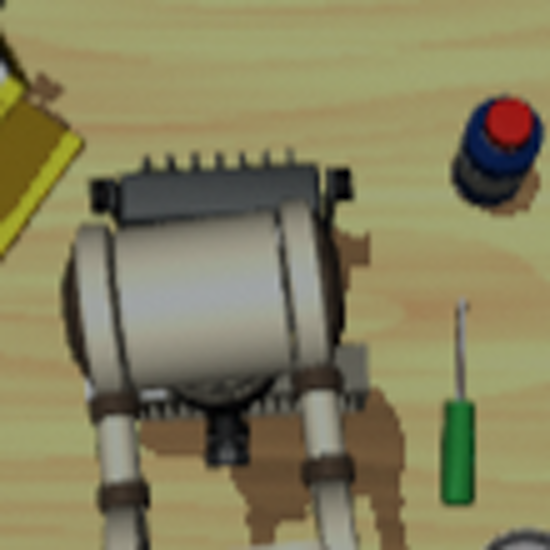

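The scene view shows the filter upright in front of the lamp, with nothing moved. I'll fit the filter's face and corners and recheck the lamp.

```bash
cat > chk.py <<'E'
from h import *
import sys
def check(s,t,tcp):
    c=cloud(s);z=c[...,2]
    m=(z>.10)&(z<.30)&(abs(c[...,0]-(tcp[0]))<.05)&(c[...,1]>.05)&(c[...,1]<.34)
    h=cv2.cvtColor(s["img"],cv2.COLOR_RGB2HSV); m&=(h[...,2]>45)
    kk,l,st,ce=cv2.connectedComponentsWithStats(m.astype(np.uint8)); j=1+st[1:,4].argmax(); P=c[l==j]
    # face points: within 6 mm of x = tcp.x+.015, below the frame top
    f=P[(abs(P[:,0]-tcp[0]-.015)<.009)&(P[:,2]<tcp[2]+.01)]
    q=f.mean(0);n=np.linalg.svd(f-q)[2][2];n*=np.sign(n[0]); d=abs((f-q)@n)<.004; f=f[d];q=f.mean(0);n=np.linalg.svd(f-q)[2][2];n*=np.sign(n[0])
    print("face",len(f),"centroid",q.round(4),"normal",n.round(3),"yaw",np.degrees(np.arctan2(n[1],n[0])).round(2),"pitch",np.degrees(np.arcsin(n[2])).round(2))
    uv=np.c_[f[:,1],f[:,2]].astype(np.float32); r=cv2.minAreaRect(uv); print("face rect y,z",r)
    print("y rng",np.percentile(f[:,1],[.5,99.5]),"z rng",np.percentile(f[:,2],[.5,99.5]))
    for nm,i in(("scene",s),("top",t)):
        cc=cloud(i);zz=cc[...,2];mm=(zz>.23)&(zz<.26)&(cc[...,0]>.62)&(cc[...,0]<.78)&(cc[...,1]>.1)&(cc[...,1]<.3)
        hh=cv2.cvtColor(i["img"],cv2.COLOR_RGB2HSV)
        print(nm,"lamp head top",mm.sum(),cv2.minAreaRect(cc[mm][:,:2].astype(np.float32)))
E
python3 - <<'E'
from chk import *
check(load("pics/s9.npz"),load("pics/t9.npz"),np.array([.5501,.1968,.2497]))
s=load("pics/s9.npz"); crop(s,240,110,330,200,7,"pics/s9b.png")
E
```

```text
face 1039 centroid [0.5613 0.1922 0.1966] normal [ 0.999  0.037 -0.011] yaw 2.12 pitch -0.65
face rect y,z ((0.1974005103111267, 0.1969691812992096), (0.18230122327804565, 0.12511512637138367), 0.10622420907020569)
y rng [0.10661283 0.28759172] z rng [0.1356475  0.25918717]
scene lamp head top 655 ((0.6788250207901001, 0.20444618165493011), (0.04778977483510971, 0.13457326591014862), 3.9489948749542236)
top lamp head top 403 ((0.6782638430595398, 0.20593097805976868), (0.04594951495528221, 0.13259105384349823), 4.100912570953369)
```

View pics/s9b.png

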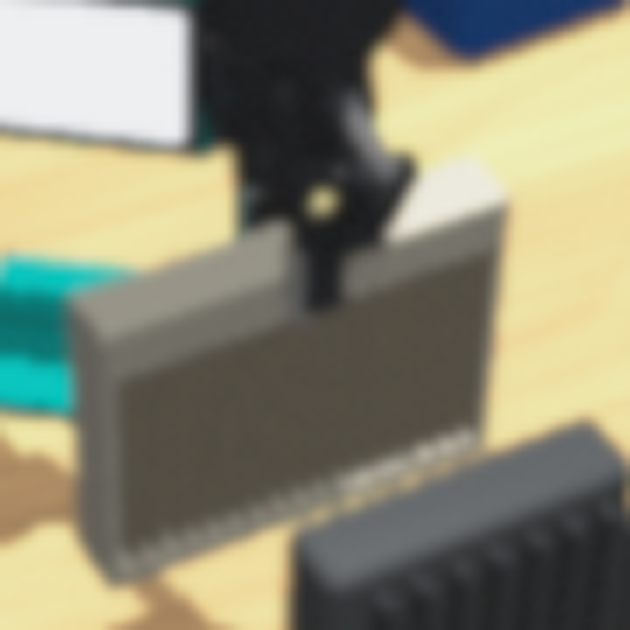

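```bash
python3 - <<'E'
from h import *
s=load("pics/s9.npz");t=load("pics/t9.npz")
S=lambda x,y:(240+x/7-.43,110+y/7-.43)
for nm,p in(("top near-left (-y,+x)",(100,343)),("top near-right",(505,203)),("bottom near-left",(117,582)),("bot right",(487,432)),("top far-left",(75,302))):
    c=cloud(s); u,v=S(*p); o,d=ray(s,u,v); k=(.565-o[0])/d[0]; print(nm,(o+d*k).round(4))
c=cloud(s);z=c[...,2]; h=cv2.cvtColor(s["img"],cv2.COLOR_RGB2HSV)
for n,i in(("s",s),("t",t)):
    c=cloud(i);z=c[...,2]
    for y0,y1 in((.11,.16),(.23,.28)):
        m=(abs(c[...,0]-.55)<.012)&(c[...,1]>y0)&(c[...,1]<y1)&(z>.24)&(z<.3); print(n,y0,m.sum(),np.median(z[m]) if m.any() else None)
E
```

```text
top near-left (-y,+x) [0.565  0.1088 0.266 ]
top near-right [0.565  0.2819 0.2741]
bottom near-left [0.565  0.1129 0.1372]
bot right [0.565  0.2842 0.1527]
top far-left [0.565  0.0994 0.2891]
s 0.11 109 0.27188272068356234
s 0.23 156 0.2687467708082585
t 0.11 47 0.2701869005260815
t 0.23 0 None
```

```bash
python3 -m pendant '[[[0,0,-0.06],[0.03,0,0.25],10],[[0,0,-0.06],[0.03,0.02,0.3],10],[[0,0,0],[0,0,0],10],[[0,0,0],[0,0,0],10],[[0,0,0],[0,0,0],10],[[0,0,0],[0,0,0],10],[[0,0,0],[0,0,0],10],[[0,0,0],[0,0,0],10]]';  python3 - <<'E'
from plant import *; from chk import *
s=snapshot("scene"); t=snapshot("top"); 
r=read_state();M=R.from_rotvec(r["tool_rot"]).as_matrix(); print(r["ee_pos"],r["dq"].round(4),r["force"],r["gripper_width"],np.degrees(np.arctan2(M[1,1],M[0,1])))
check(s,t,r["ee_pos"])
cv2.imwrite("pics/s10.png",cv2.resize(s["img"][:,:,::-1],None,fx=1.5,fy=1.5)); cv2.imwrite("pics/t10.png",cv2.resize(t["img"][:,:,::-1],None,fx=1.5,fy=1.5))
a=load("pics/t9.npz"); b=load("pics/top0.npz")
for y0,y1 in((.11,.16),(.23,.28)):
  for i in(s,t):
    c=cloud(i);z=c[...,2];m=(abs(c[...,0]-.55)<.012)&(c[...,1]>y0)&(c[...,1]<y1)&(z>.23)&(z<.29); print("top z",y0,m.sum(),np.median(z[m]) if m.any() else None)
# displacement of bystanders: image difference in regions
for nm,(u0,v0,u1,v1) in dict(can=(275,130,305,165),driver=(275,175,292,225),dish=(280,222,310,252),turq=(195,245,260,300)).items():
    x=b["img"][v0:v1,u0:u1].astype(int);y=t["img"][v0:v1,u0:u1].astype(int); print(nm,np.abs(x-y).mean().round(2))
E
```

```text
t: 18.73
ee_pos: [0.5504, 0.1984, 0.2356]
tool_rot: [2.145, 2.295, 0.0]
force: [0.6, 0.2, -3.0]
gripper_width: 0.0289
[0.55035376 0.19842321 0.2355622 ] [ 0.0002  0.0009 -0.0022 -0.0001 -0.0003 -0.0016] [-0.01164729  0.31193296 -2.71544235] 0.028670289057346414 3.8771545923850237
face 925 centroid [0.5618 0.1942 0.1874] normal [ 0.999  0.045 -0.024] yaw 2.56 pitch -1.36
face rect y,z ((0.1996978223323822, 0.18422061204910278), (0.18257585167884827, 0.12230420112609863), 0.07512395083904266)
y rng [0.10904464 0.28884092] z rng [0.12931025 0.24488739]
scene lamp head top 653 ((0.6792248487472534, 0.20444457232952118), (0.04842140153050423, 0.13499565422534943), 3.5055108070373535)
top lamp head top 427 ((0.6773214340209961, 0.20584532618522644), (0.046826671808958054, 0.13286544382572174), 4.846098899841309)
top z 0.11 103 0.2590149594390302
top z 0.11 48 0.25701202943301593
top z 0.23 140 0.25531392373677814
top z 0.23 0 None
can 2.02
driver 2.12
dish 2.18
turq 27.66
```

View pics/s10.png

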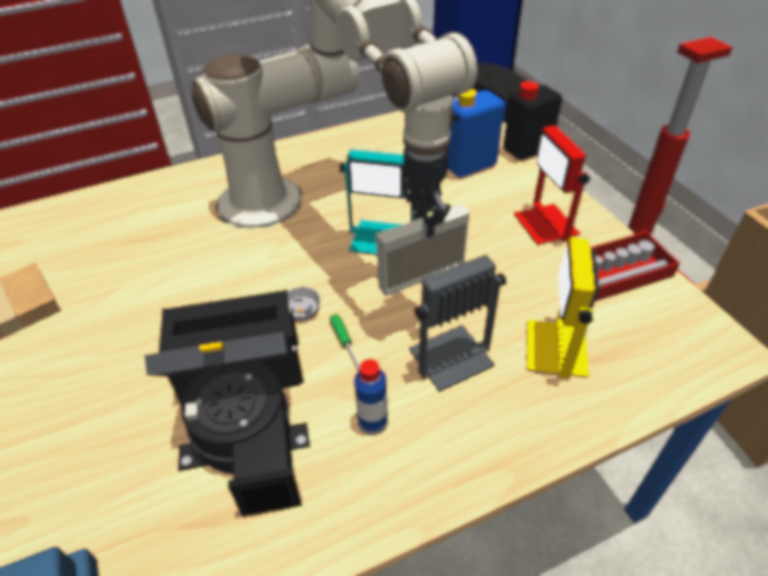

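View pics/t10.png

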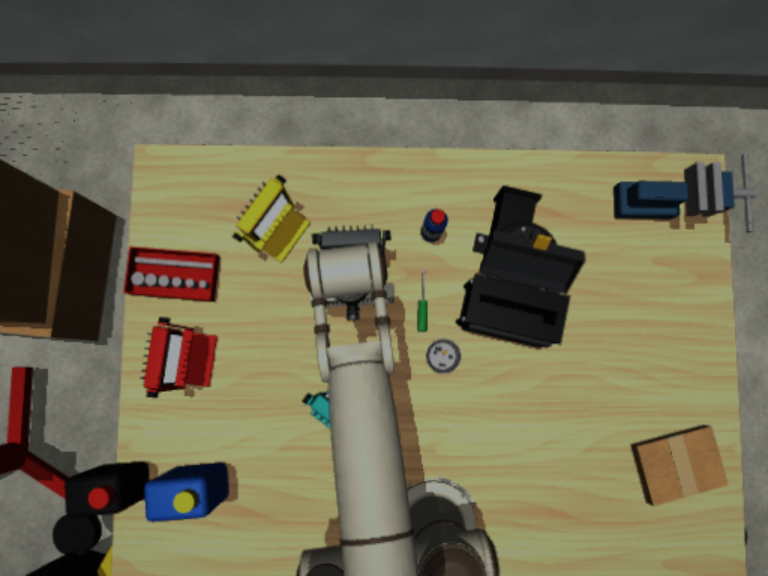

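```bash
python3 -c "
from plant import *
close_job(); r=read_state(); print(r['t'],r['ee_pos'],r['gripper_width'])"
```

```text
the job is handed in; nothing more can be done
the job is handed in; nothing more can be done
```

The job is done and handed in at about 18.8 s, with the arm still holding the filter in front of the lit grey lamp.

- **Flap:** I pinched the yellow lip and swung it past vertical. It fell open onto its stop, and the last pictures show it still open.
- **Filter:** I gripped its top edge with 70 N, drew it straight up out of the slot and carried it to the lamp.

| Last check | Measured | Aim |
|---|---|---|
| Filter centre (x, y, z) | about (0.550, 0.198, 0.19) m | centred on the lens at (0.651, 0.204, 0.19) m |
| Distance from lens | about 0.10 m to panel centre, 85 mm to its face | a hand's breadth |
| Joint speeds | about 0.002 rad/s or less | motionless |
| Grip opening | steady at 28.7 mm | firm hold on the 30 mm frame |

- **Squareness, checks disagree:** the gripper yaw reads 3.9° and the plane fitted to the filter's face reads 2.6°. Estimates of the lamp's yaw range from 2.7° to 4.8°, most near 3.5°. The heights of the filter's two ends also suggest up to about 1.5° of roll, which is close to the depth noise.
- **Other things:** the lamp reads as unmoved to within about 3 mm. The can, screwdriver and dish match their first pictures. The turquoise lamp is partly hidden by the arm in the top view, but it looks unmoved in the scene view.

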